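# Back the indexing spindle off one notch

### The job

The green indexing stand on the bench has been advanced one notch too far. Using only the fingertips, without gripping or lifting anything, flip its pawl up and over to the left so that it lies thrown back clear of the toothed wheel, push the red-balled spoke to the left so that the wheel turns back by exactly one notch, then tip the pawl over to the right again so that it drops fully into that next notch. Push gently, and leave the wax tin, the mahogany block and the brass weight where they stand.

Things in the scene. Friction and masses are not known exactly. Their poses are not given: they have to be found in the camera images.
- stand: Green indexing stand, fixed; base 150 x 210 x 14 mm. Origin under the middle of the toothed wheel, at bench height; x along the spindle, away from the star handle (roughly away from the robot), y to the left as seen from the handle side, z up. Behind the wheel: green uprights at x = 22 to 38 mm, up to 200 mm high, and a wooden disc 104 mm across at x = 54 to 66 mm.
- axle (a point): Centre of the toothed wheel (steel, 120 mm across, 12 mm thick), on the spindle axis, 112 mm above the stand's origin. Wheel and pawl lie in the stand's plane x = 0; the star handle, four spokes with balls, in the plane x = -55 mm.
- wheel (a joint): Turn of wheel and star handle, rad; positive = backward (top moves left, +y). Starts at -0.12 to 0 (play); the seated pawl stops it at 0. One notch is 0.524 (12 teeth, 12 mm high). It stays where left (friction about 1.5 N at a spoke end). The pawl drops fully into the next notch back with this at about 0.33 to 0.50; 0.42 to 0.44, with the red-balled spoke upright, is best.
- pawl (a joint): Lift of the pawl, rad: 0 = seated in a notch, 1.92 = thrown back left against its stop. About 110 g, turning easily on a pin along the stand's x. It falls by its own weight: into the wheel from below about 0.8, over to the stop from above about 1.2. The nose clears the teeth above about 0.12.
- pawl_pivot (a point): Centre of the pawl's pin, at x = 0, y = 75, z = 182 mm of the stand. Seated, the pawl's 75 mm nose arm (11 mm thick) points right and its 55 mm lever stands up, leaning 15 degrees right: a square fork, open upward. A fingertip let down into the fork to 25 mm above pin height throws the pawl over by moving about 75 mm left, and tips it back by moving right along the same line.
- crossbar (a point): Middle of the yellow crossbar at the end of the pawl's lever: round bar 12 mm thick, 44 mm long along the stand's x; moves with the pawl.
- nose_tip (a point): Lower corner of the pawl's nose, at the end of its arm; moves with the pawl.
- red_ball (a point): Centre of the red ball, 20 mm across, ending one spoke (10 mm rod), 85 mm from the spindle axis, in the plane x = -55 mm of the stand; moves with the wheel. At wheel 0 this spoke leans 25 degrees right (-y) of upright. The other three balls are black, at 90 degree steps.
- wax_tin: Round wax tin, 71 mm across, 24 mm high, loose bystander; origin under its centre.
- mahogany_block: Reddish wooden offcut 44 x 100 x 30 mm, loose bystander; origin under its centre.
- brass_weight: Brass weight with a knob, 40 x 40 x 56 mm, loose bystander; origin under its centre.

How it is judged:
On the way, in this order (a step that is already met when the one before it is completed fails the run):
1. the pawl is thrown back clear of the wheel, with the wheel still in its old notch (value of joint pawl above 1.3 rad and value of joint wheel between -0.3 and 0.12 rad), for 0.2 s.
2. the wheel is turned back towards the next notch (value of joint wheel between 0.25 and 0.6 rad), for 0.2 s.
At the end, for the whole second after the job is handed in: The pawl is fully down (joint below 0.02 rad) in the next notch back: the wheel stands still between 0.25 and 0.56 rad (value of joint pawl below 0.02 rad and value of joint wheel between 0.25 and 0.56 rad and velocity of joint wheel between -0.05 and 0.05 rad/s); the robot touches nothing.
It fails at once if the wax tin, the mahogany block or the brass weight is moved by more than 20 mm (distance of any of wax_tin, mahogany_block, brass_weight from where it was at the start of the episode above 0.02 m).
It fails at once if the fingers press on the stand or its moving parts with more than 60 N (contact force between the fingers and stand above 60 N).
It also fails if it takes over 53 s, if anything falls off the work surface, if the arm or the gripper's body presses on something with over 40 N, if the wrist force passes 120 N, or if a joint passes its speed limit or range.

### The arm

A 6-joint arm with a two-finger parallel gripper is mounted at the origin on a cart in front of the work surface, level with it; the furniture and walls round the work are solid. World frame = base frame: x ahead of the robot, y to its left, z up, the work surface at z = 0. Lengths are in m, angles in rad, forces in N, time in s.
With the tool pointing down it reaches from about 0.35 to 0.975 m from the base axis. Payload 7.1 kg.
Tool frame: the origin (TCP) lies midway between the tips of the shut fingers; the grasp point (between the pads) lies 19 mm behind it; z points along the fingers, x is the direction in which the jaws open and shut, and the axes are right-handed (so a half turn about z gives the same grasp; the last joint's range is limited). The gripper opens to 88 mm and grips with 3 to 60 N. Pads are 20 mm wide; open, the fingers measure 115 mm over their backs; the gripper's body (75 mm by 178 mm) begins 61 mm behind the grasp point.
Start: joints at [1.241, 0.423, 1.63, -0, 1.089, -0.019], TCP at [0.191, 0.595, 0.223] pointing down, gripper open.
Joint ranges: [-3, 3], [-0.9, 2.11], [0.09, 2.58], [-1.31, 4.45], [0.11, 2.69], [-2.54, 2.54]. Speed limits (rad/s): [2.39, 2.39, 3.01, 3.14, 3.14, 3.14].

### API

Orientations are given as a unit quaternion [w, x, y, z].
In Python, from station import move_pose, movel, movej, command_gripper, wait, inverse_kinematics, read_camera, camera_info, MotionError, job_done, get_time, get_joint_pos, get_qvel, get_effort, get_tcp_pos, get_ee_rot, get_ft_force, get_ft_torque, get_grip_width gives the robot as it stands. Calls block until the motion is done:
- move_pose(position, orientation): joint-space move of the TCP to a pose.
- movel(position, frame=None, v=0.15, until_force=None): straight line of the TCP; frame=None keeps the orientation; v is the mean speed in m/s. With until_force (N) it stops when the force on the tool has changed by that much, and returns True; else False.
- movej(angles): joint-space move.
- command_gripper(opening): opening from 0.0 (shut) to 1.0 (fully open); the grip force is fixed at half the most; returns when the fingers have stopped.
- wait(seconds).
- inverse_kinematics(position, orientation): joint angles nearest the present ones, or None.
- read_camera(name): name is "scene" or "top" or "wrist"; returns the picture (384x512x3 uint8, red, green, blue); there is no depth.
- camera_info(name): a dict with "intrinsics" (3x3 intrinsics, pixels), "T" (4x4, takes a point from camera to world coordinates); the wrist camera has in their place "tool_from_camera" (4x4, takes a point from camera to tool coordinates, whose origin is the TCP and whose axes are the tool frame's). Camera axes: x right, y up, looking along -z (the intrinsics and any distortion apply to the point x, -y, -z); pixel columns grow to the right and rows downward; lengths in m; the calibration is good to about 2 mm. A picture is of the moment at which its call begins: read the wrist's pose just before it. camera_info takes no time and is no camera call.
A pose or a line that the arm cannot do raises MotionError and nothing moves.
- job_done(): hands the job in, once; it reports no verdict.
Readings, each from a call of its own:
- get_time(): time.
- get_joint_pos(): joint angles.
- get_qvel(): joint speeds.
- get_effort(): joint torques, N m.
- get_tcp_pos(): TCP position.
- get_ee_rot(): TCP orientation.
- get_ft_force(): force on the tool from outside, world axes, zero at the start.
- get_ft_torque(): the same for the moment, N m.
- get_grip_width(): opening from 0.0 (shut) to 1.0 (fully open).
Only numpy, scipy, OpenCV 4.12 (cv2) and the standard library are available. Lean on these libraries where they do the work, as an engineer would, in place of code of your own. Each camera call takes 0.05 s, during which the arm holds its last target.

## Working session

There is one attempt and no reset: what is moved stays moved. The work goes in short steps, each a Python script; the robot and the scene stay as the last script left them, time stands still between calls to the robot, and variables do not carry over. Pictures are saved under pics/ and viewed, and the job is handed in when it is done.

```bash
mkdir -p pics; ls; python3 - <<'E'
from station import *
import cv2,numpy as np
np.set_printoptions(precision=4,suppress=True)
for n in ["scene","top","wrist"]:
    im=read_camera(n); cv2.imwrite(f"pics/{n}0.png",im[:,:,::-1]); i=camera_info(n); print(n,i)
print(get_time(),get_tcp_pos(),get_ee_rot())
E
```

```text
pics
scene {'intrinsics': array([[387.5516,   0.    , 262.2243],
       [  0.    , 387.5516, 194.5804],
       [  0.    ,   0.    ,   1.    ]]), 'T': array([[ 0.464 ,  0.6761, -0.5724,  0.0381],
       [-0.8858,  0.3441, -0.3115, -0.2386],
       [-0.0136,  0.6515,  0.7585,  0.8517],
       [ 0.    ,  0.    ,  0.    ,  1.    ]])}
top {'intrinsics': array([[485.2366,   0.    , 257.6495],
       [  0.    , 485.2366, 196.1954],
       [  0.    ,   0.    ,   1.    ]]), 'T': array([[-0.0006,  0.9907, -0.136 ,  0.393 ],
       [-0.9996, -0.0043, -0.0264,  0.0434],
       [-0.0268,  0.1359,  0.9904,  1.1772],
       [ 0.    ,  0.    ,  0.    ,  1.    ]])}
wrist {'intrinsics': array([[286.3141,   0.    , 255.177 ],
       [  0.    , 286.3141, 192.819 ],
       [  0.    ,   0.    ,   1.    ]]), 'tool_from_camera': array([[ 1.    , -0.0004, -0.001 , -0.    ],
       [-0.0007, -0.9532, -0.3022, -0.0831],
       [-0.0009,  0.3022, -0.9532, -0.1619],
       [ 0.    ,  0.    ,  0.    ,  1.    ]])}
0.15 [0.191  0.5946 0.2221] [ 0.0004  0.808   0.5891 -0.0005]
```

View pics/scene0.png

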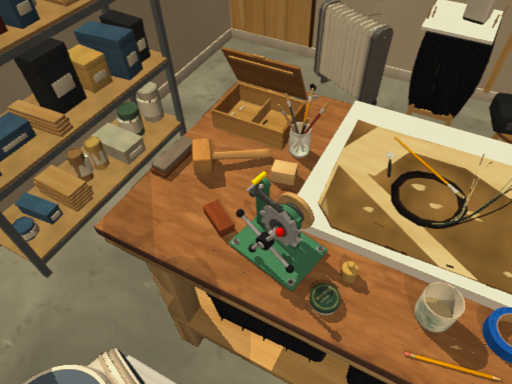

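View pics/top0.png

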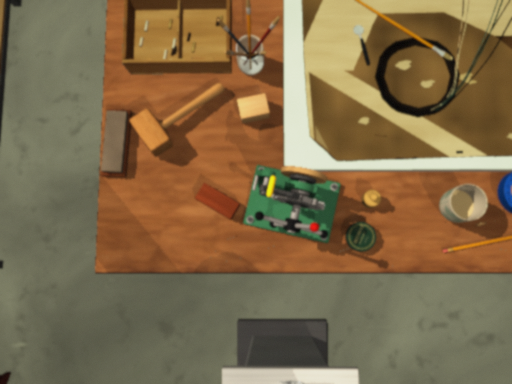

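The stand is near top-view pixel (293,203). The crossbar is at about (271,186) and the red ball at about (315,227). Next I'll zoom in and measure.

```bash
cat > h.py <<'E'
import cv2,numpy as np
from station import *
np.set_printoptions(precision=4,suppress=True)
def ray(n,uv):
    i=camera_info(n);K=i["intrinsics"];T=i["T"]
    d=np.array([(uv[0]-K[0,2])/K[0,0],-(uv[1]-K[1,2])/K[1,1],-1.])
    return T[:3,3],T[:3,:3]@d
def plane(n,uv,z):
    o,d=ray(n,uv); return o+d*(z-o[2])/d[2]
def tri(a,b):
    o1,d1=ray("scene",a);o2,d2=ray("top",b)
    d1=d1/np.linalg.norm(d1);d2=d2/np.linalg.norm(d2)
    s=np.linalg.lstsq(np.c_[d1,-d2],o2-o1,rcond=None)[0]
    p,q=o1+s[0]*d1,o2+s[1]*d2
    return (p+q)/2,np.linalg.norm(p-q)
def proj(n,P):
    i=camera_info(n);K=i["intrinsics"];T=i["T"]
    c=T[:3,:3].T@(np.asarray(P)-T[:3,3]); return np.array([K[0,0]*c[0]/-c[2]+K[0,2],K[1,1]*c[1]/c[2]+K[1,2]])
def blob(im,kind):
    h=cv2.cvtColor(im,cv2.COLOR_RGB2HSV)
    if kind=="red": m=((h[...,0]<5)|(h[...,0]>175))&(h[...,1]>200)&(h[...,2]>120)
    if kind=="yellow": m=(abs(h[...,0].astype(int)-28)<4)&(h[...,1]>190)&(h[...,2]>120)
    if kind=="green": m=(abs(h[...,0].astype(int)-75)<15)&(h[...,1]>100)&(h[...,2]>40)
    m=m.astype(np.uint8)
    n,l,s,c=cv2.connectedComponentsWithStats(m)
    return m,l,s,c
E
python3 - <<'E'
from h import *
for n,(x,y,w,h) in dict(scene=(190,160,160,140),top=(180,150,210,110)).items():
    im=cv2.imread(f"pics/{n}0.png")
    f=800//w if n!="scene" else 4
    cv2.imwrite(f"pics/{n}0z.png",cv2.resize(im[y:y+h,x:x+w],None,fx=3.8,fy=3.8,interpolation=cv2.INTER_CUBIC))
    for k in("red","yellow","green"):
        m,l,s,c=blob(im[:,:,::-1].copy(),k)
        for j in range(1,len(s)):
            if s[j,4]>12: print(n,k,s[j],c[j])
            if k=="green" and s[j,4]>800:
                q=max(cv2.findContours((l==j).astype(np.uint8),0,2)[0],key=cv2.contourArea)
                print(cv2.approxPolyDP(cv2.convexHull(q),4,True).reshape(-1,2).tolist(),cv2.boxPoints(cv2.minAreaRect(q)))
E
```

```text
scene red [276 227   8  10  60] [279.6667 231.4833]
scene yellow [252 172  13  11  44] [258.0909 176.75  ]
scene green [261 178   9  17  74] [265.4324 185.3514]
scene green [257 198   8  14  61] [259.7377 204.0164]
scene green [282 205  20  24 163] [292.411  214.2577]
scene green [252 213  14  20 111] [258.6486 223.4955]
scene green [ 229  226   97   65 2243] [280.5756 256.56  ]
[[325, 251], [291, 290], [229, 242], [247, 226], [301, 233]] [[228.04 243.28]
 [260.2  200.4 ]
 [326.12 249.84]
 [293.96 292.72]]
top red [311 223   8   8  48] [314.1458 226.5417]
top yellow [266 175  10  22 109] [270.3761 185.3945]
top green [ 257  168   81   67 1362] [308.978  198.1043]
[[257, 170], [330, 182], [337, 193], [328, 234], [300, 221]] [[246.7376 215.786 ]
 [257.9309 165.8466]
 [339.6037 184.1525]
 [328.4104 234.092 ]]
top green [246 181  46  51 940] [266.9181 209.3989]
[[259, 181], [291, 206], [285, 231], [252, 224], [246, 215]] [[243.3982 221.9734]
 [254.5274 179.3115]
 [295.6832 190.0478]
 [284.554  232.7097]]
top green [295 231  25   9 104] [307.6635 234.9038]
```

View pics/scene0z.png

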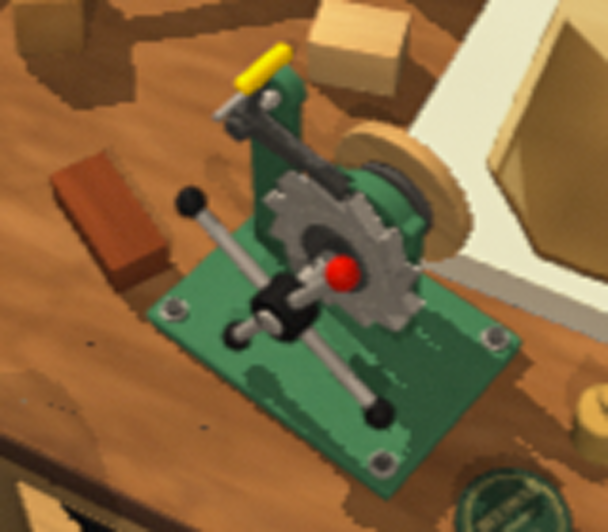

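View pics/top0z.png

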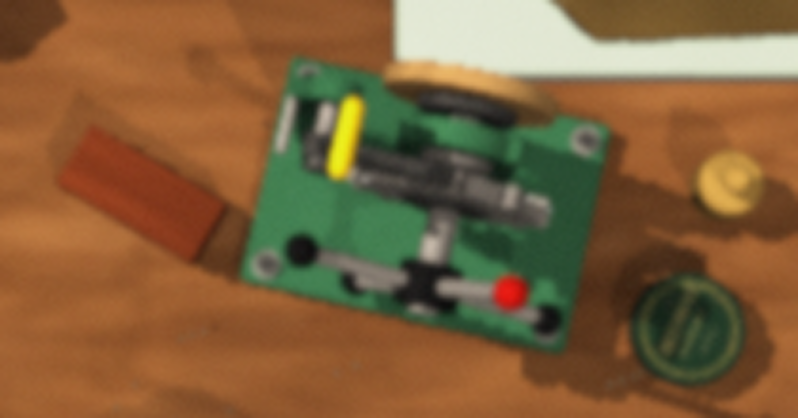

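```bash
python3 - <<'E'
from h import *
C={}
for k,uv in dict(TL=(293,58),TR=(608,128),BR=(565,352),BL=(243,278)).items():
    C[k]=plane("top",np.array(uv)/3.8+[180,150]-.4,.014); print(k,C[k])
for k,uv in dict(BL=(150,315),BR=(390,497),TR=(521,343)).items(): print("s",k,plane("scene",np.array(uv)/3.8+[190,160]-.4,.014))
n=lambda a,b:np.linalg.norm(C[a]-C[b])
print("len",n("TL","TR"),n("BL","BR"),n("TL","BL"),n("TR","BR"))
a=[]
for p,q in (("TR","TL"),("BR","BL")): d=C[p]-C[q]; a.append(np.arctan2(d[0],-d[1]))   # y axis: toward left
ang=[]
for p,q in (("TR","TL"),("BR","BL")): d=C[q]-C[p]; ang.append(np.arctan2(-d[0],d[1]))
for p,q in (("TL","BL"),("TR","BR")): d=C[p]-C[q]; ang.append(np.arctan2(d[1],d[0]))
print("yaw",ang); print("ctr",sum(C.values())/4)
print("red",tri((279.67,231.48),(314.15,226.54)))
# yellow centre
print("yel",tri((258.6,176.5),(270.4,185.4)))
for n,p in (("scene",(0,0)),):
  pass
E
```

```text
TL [0.63   0.0767 0.014 ]
TR [ 0.5834 -0.1238  0.014 ]
BR [ 0.4414 -0.0936  0.014 ]
BL [0.4884 0.1084 0.014 ]
s BL [0.4871 0.106  0.014 ]
s BR [ 0.4395 -0.095   0.014 ]
s TR [ 0.5808 -0.1258  0.014 ]
len 0.20587174863332597 0.20746760282728066 0.1450740733375057 0.14515586779616363
yaw [np.float64(-0.22828140335619374), np.float64(-0.2285720722754347), np.float64(-0.22030736411369695), np.float64(-0.20931679259186203)]
ctr [ 0.5358 -0.0081  0.014 ]
red (array([ 0.4661, -0.0453,  0.1871]), np.float64(0.00011699821100652527))
yel (array([0.5428, 0.0438, 0.2391]), np.float64(0.0006169979477345383))
```

Stand frame: yaw is about -0.222. The red ball gives an origin near (.529,-.018) and the crossbar agrees to about 3 mm, with heights of 187 and 239 mm as expected. I'll check the black ball for consistency, check IK, and go above the fork.

```bash
cat >> h.py <<'E'
YAW=-0.222; O=np.array([.529,-.017])
ux=np.array([np.cos(YAW),np.sin(YAW)]);uy=np.array([-ux[1],ux[0]])
def W(x,y,z): return np.r_[O+(x*ux+y*uy)/1000,z/1000]
def S(p): d=(np.asarray(p)[:2]-O)*1000; return np.array([d@ux,d@uy,p[2]*1000])
f=YAW+np.pi
Q=np.array([0,np.cos(f/2),np.sin(f/2),0]); Q2=np.array([0,np.cos(YAW/2),np.sin(YAW/2),0])
def snap(tag):
    r={}
    for n in("scene","top"):
        im=read_camera(n); cv2.imwrite(f"pics/{n}_{tag}.png",im[:,:,::-1])
        for k in("red","yellow"):
            m,l,s,c=blob(im,k)
            if len(s)>1:
                j=1+np.argmax(s[1:,4]); r[n,k]=c[j]; print(n,k,s[j,4],c[j])
    for k in("red","yellow"):
        try: p,e=tri(r["scene",k],r["top",k]); print(k,"stand mm",S(p),"err",e)
        except KeyError: print(k,"unseen")
    a=[cv2.imread(f"pics/{n}_{tag}.png")[y:y+130,x:x+130] for n,x,y in(("scene",210,150),("top",230,130))]
    cv2.imwrite(f"pics/z_{tag}.png",cv2.resize(np.hstack(a),None,fx=3,fy=3,interpolation=cv2.INTER_CUBIC))
E
python3 - <<'E'
from h import *
print("blackball",[S(v) if np.ndim(v) else v for v in tri(np.array([190,201])/3.8+[190,160],np.array([302,249])/3.8+[180,150])])
print("red",S(tri((279.67,231.48),(314.15,226.54))[0]),"yel",S(tri((258.6,176.5),(270.4,185.4))[0]))
for q in(Q,Q2):
    for p in(W(0,36,320),W(0,36,207),W(0,121,207),W(-55,-90,178)): print(inverse_kinematics(p,q))
E
```

```text
blackball [array([-54.596 ,  73.7402, 155.2032]), np.float64(0.00018195910396412275)]
red [-55.134  -41.4064 187.0748] yel [  0.1202  62.3101 239.0723]
None
None
None
None
[ 0.0116  0.19    1.7231 -0.      1.2286  0.2336]
[ 0.0116  0.3151  1.8373 -0.      0.9892  0.2336]
[ 0.1588  0.3545  1.7779 -0.      1.0092  0.3808]
[-0.2263  0.2542  2.0107 -0.      0.8767 -0.0043]
```

Black ball (73.7, 155), red ball (-41.4, 187) and crossbar (62, 239) all match the model with the wheel at about -0.09. Now the throw.

```bash
python3 - <<'E'
from h import *
command_gripper(0.0)
p=get_tcp_pos()
move_pose(W(0,36,330),Q2)
print(get_time(),S(get_tcp_pos()),get_ft_force())
print(movel(W(0,36,208),v=0.1,until_force=8),S(get_tcp_pos()),get_ft_force())
snap("a"); print(get_time())
E
```

```text
3.9083 [ -0.1992  36.6793 329.8116] [-0.2946  0.4936  0.3705]
False [  0.4493  36.1285 208.6288] [ 0.4945 -0.1247  0.6432]
scene red 59 [279.6102 231.5254]
red unseen
yellow unseen
5.375
```

View pics/z_a.png

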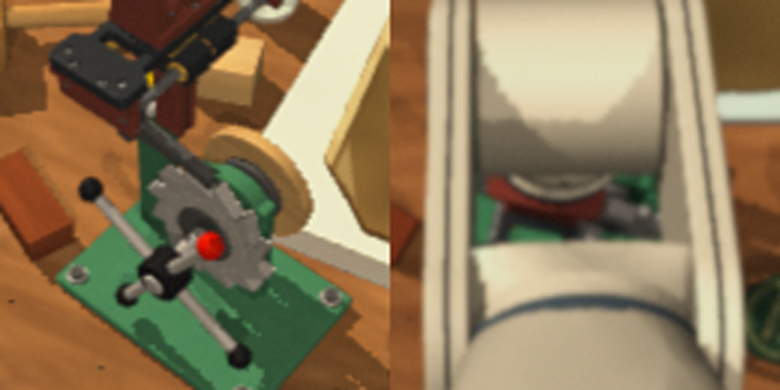

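The finger is down in the fork, the wheel is unmoved (red ball at scene 279.6,231.5), and there is no contact force. Now throw left.

```bash
python3 - <<'E'
from h import *
for y in (60,80,100,121):
    r=movel(W(0,y,208),v=0.06,until_force=20)
    print(r,S(get_tcp_pos()),get_ft_force())
    if r: break
snap("b"); print(get_time())
E
```

```text
False [ -0.0961  60.4011 207.9352] [ 1.0579 -0.4087 -0.2515]
False [ -0.0611  80.4032 207.9413] [ 0.0144  0.1496 -0.7184]
False [ -0.0639 100.3476 207.9364] [ 0.224  -0.1516  0.2582]
False [ -0.1036 121.3162 207.9181] [-0.173  -0.73   -1.0909]
scene red 56 [279.5714 231.75  ]
scene yellow 35 [235.4    180.9714]
top red 19 [314.8421 227.8421]
red stand mm [-57.709  -43.0898 190.4299] err 0.00016179770273773626
yellow unseen
7.4917
```

View pics/z_b.png

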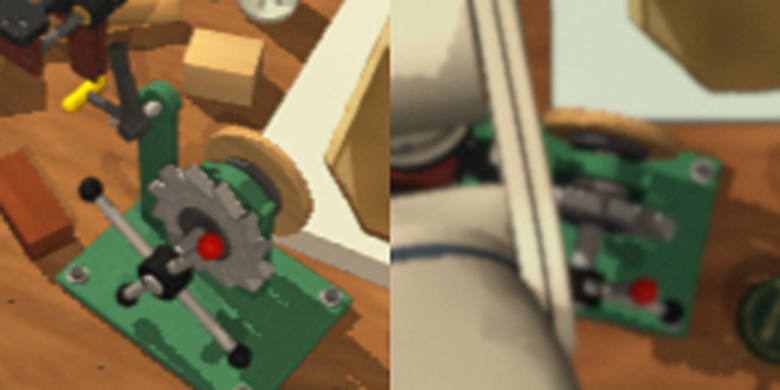

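The pawl is thrown back, with its nose upright and the crossbar at scene (235,181), and the wheel is unmoved. Now lift and go round to the right of the red ball.

```bash
python3 - <<'E'
from h import *
movel(W(0,121,320),v=0.2)
movel(W(-55,-80,320),v=0.25)
print(movel(W(-55,-80,179),v=0.12,until_force=8))
for y in (-50,-30):
    r=movel(W(-55,y,179),v=0.05,until_force=15)
    print(r,S(get_tcp_pos()),get_ft_force())
    if r: break
snap("c"); print(get_time())
E
```

```text
False
False [-55.1389 -49.6955 178.8566] [-0.0245 -0.2928 -1.1076]
False [-55.1093 -29.5414 178.9004] [ 0.148   0.6931 -0.3563]
scene red 1 [267. 220.]
scene yellow 43 [236.8837 179.7209]
top yellow 81 [237.9012 182.4568]
red unseen
yellow stand mm [  0.6283 131.9206 180.5237] err 0.0008760831653030996
11.9083
```

View pics/z_c.png

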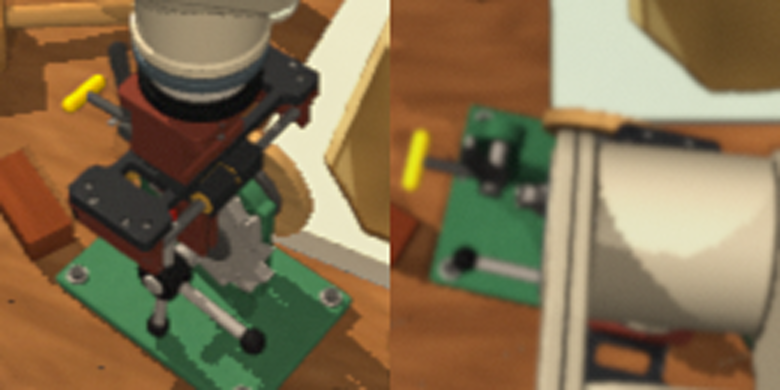

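The pawl is still thrown back (crossbar measured at y 132, z 180 mm) and the wheel is turning with the push. I'll finish the push, back off and measure the ball.

```bash
python3 - <<'E'
from h import *
r=movel(W(-55,-21,179),v=0.04,until_force=15)
print(r,S(get_tcp_pos()),get_ft_force())
movel(W(-55,-60,179),v=0.15)
movel(W(-55,-60,320),v=0.2)
movel(W(0,121,320),v=0.25)
snap("d"); print(get_time())
E
```

```text
False [-54.9814 -20.6784 178.9886] [ 0.5015 -0.2372  0.62  ]
scene red 57 [263.8596 217.8947]
scene yellow 45 [236.7778 179.8889]
top red 12 [296.1667 221.1667]
top yellow 6 [235.5 190.5]
red stand mm [-55.3636  -1.4603 201.111 ] err 0.004386277948808444
yellow stand mm [-13.5713 127.1481 193.699 ] err 0.012692311717295571
14.5583
```

View pics/z_d.png

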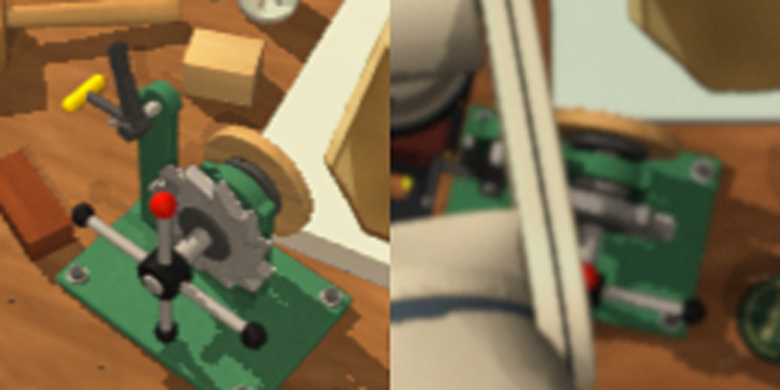

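The red ball is partly hidden in the top view, so I'll intersect the clear scene ray with the plane x = -55.

```bash
python3 - <<'E'
from h import *
for uv in((279.67,231.48),(263.86,217.89)):
    o,d=ray("scene",uv); n=np.r_[ux,0]; t=(n@(W(-55,0,0)-o))/(n@d); s=S(o+t*d)
    print(s,"wheel",np.radians(25)+np.arctan2(s[1],s[2]-112),"r",np.hypot(s[1],s[2]-112))
E
```

```text
[-55.     -41.3771 186.9185] wheel -0.06827129567277274 r 85.58531617771187
[-55.       1.7266 197.4639] wheel 0.4565320624271478 r 85.48130421547127
```

The wheel is at about 0.43 to 0.456, inside 0.33–0.50. The radius checks at 85.5 mm. Now tip the pawl back.

```bash
python3 - <<'E'
from h import *
print(movel(W(0,121,208),v=0.12,until_force=8))
for y in (100,80,60,45,32):
    r=movel(W(0,y,208),v=0.06,until_force=20)
    print(r,S(get_tcp_pos()),get_ft_force())
    if r: break
wait(0.5)
snap("e"); print(get_time())
E
```

```text
False
False [  0.0595  99.5788 208.1439] [ 0.8517 -0.4987 -0.2859]
False [ -0.0256  79.5528 207.9478] [-0.1036 -0.1619  1.2748]
False [  0.0516  59.6318 208.0314] [-0.3265  0.3999 -0.5358]
False [ -0.0118  44.573  208.0396] [ 0.5207 -0.7266  0.3068]
False [  0.0165  31.6718 208.0242] [-0.2918 -0.3147 -0.2906]
scene red 56 [263.7857 217.8929]
red unseen
yellow unseen
18.475
```

View pics/z_e.png

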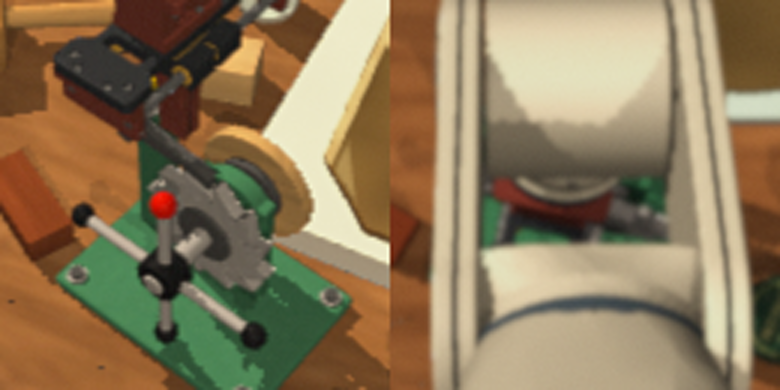

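The pawl has fallen onto the wheel and the red spoke is still upright at scene (263.8,217.9). I'll lift straight up, move away and verify with clear views.

```bash
python3 - <<'E'
from h import *
movel(W(0,34,330),v=0.2)
move_pose(np.array([.35,.42,.35]),Q2)
snap("f"); print(get_time(),get_ft_force())
E
```

```text
scene red 57 [263.9825 217.9298]
scene yellow 45 [258.1333 176.7556]
top red 57 [293.7193 222.0702]
top yellow 109 [270.2936 185.4771]
red stand mm [-56.0141   1.1101 198.7494] err 0.0009235214950445083
yellow stand mm [ -0.2769  62.7833 238.3676] err 0.0014505165451583325
20.9667 [0.2823 1.5235 0.9146]
```

View pics/z_f.png

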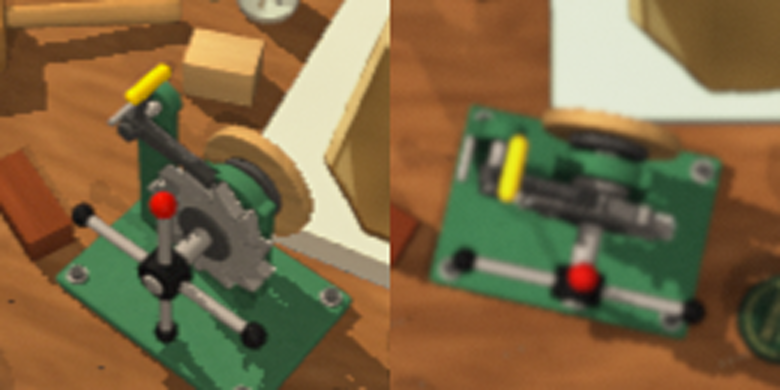

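Crossbar pixels match the seated start to 0.1 px (about 0.005 rad), so the pawl is fully down. The wheel is at about 0.45. Last is a bystander check, then hand in.

```bash
python3 - <<'E'
from h import *
a,b=cv2.imread("pics/top0.png"),cv2.imread("pics/top_f.png")
for n,(x,y,w,h) in dict(block=(192,175,48,45),tin=(342,218,36,34),brass=(360,186,24,24)).items():
    print(n,cv2.absdiff(a[y:y+h,x:x+w],b[y:y+h,x:x+w]).mean(), cv2.phaseCorrelate(np.float32(a[y:y+h,x:x+w,1]),np.float32(b[y:y+h,x:x+w,1]))[0])
wait(0.3); job_done(); print(get_time())
E
```

```text
block 1.435956790123457 (-0.016380049729921353, 0.24073619622100395)
tin 2.6015795206971677 (0.23136429565697725, -0.011023266182228042)
brass 1.0028935185185186 (-0.1550448549490273, -0.08917637343697926)
the job is handed in; nothing more can be done
the job is handed in; nothing more can be done
```

I threw the pawl back to the left, turned the wheel back one notch and tipped the pawl into that notch. I used only the shut fingertips and handed the job in at about 21 s. No verdict is reported.

- **Pawl:** the yellow crossbar is back at its original seated pixels to within 0.1 px, which is about 0.005 rad. That fits a fully seated pawl.
- **Wheel:** it reads about 0.45 rad from the images. That is a little above the 0.42–0.44 ideal but inside the 0.33–0.50 window. The finger position alone would give about 0.42–0.43, so the two differ slightly.
- **Forces:** every force I read after a move step was about 1.5 N or less, and no move hit its force stop. I did not record forces during the moves.
- **Bystanders:** the wax tin, the mahogany block and the brass weight show no shift above 0.25 px (about 0.5 mm) in the top view.
- **Robot:** it was parked well clear of the stand before I handed in.

One mid-run measurement disagreed. After the spoke push, the arm partly hid the red ball and the crossbar in the top view, which spoiled both two-view fixes. I used the scene camera alone for the wheel angle there, and the clear views at the end agreed with it to within about 1.5 mm.

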